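Change over the inspection fixture and free the stuck locating block

ROBOT

A 7-joint arm with a two-finger parallel gripper is mounted at the origin on the work surface. World frame = base frame: x ahead of the robot, y to its left, z up, the work surface at z = 0. Lengths are in m, angles in rad, forces in N, time in s.
With the tool pointing down it reaches from about 0.425 to 0.95 m from the base axis. Payload 4.7 kg.
Tool frame: the origin (TCP) lies midway between the tips of the shut fingers; the grasp point (between the pads) lies behind it (robot.hold_point_z is the z of the grasp point in the tool frame, in m); z points along the fingers, y is the direction in which the jaws open and shut (so a half turn about z gives the same grasp; the last joint's range is limited). The gripper opens to 85 mm and grips with 20 to 120 N. Pads are 22 mm wide; open, the fingers measure 114 mm over their backs; the gripper's body (76 mm by 85 mm) begins 54 mm behind the grasp point. The pads swing forward as they close: fully open they stand 13 mm farther back than shut.
Start: joints at [1.176, 0.469, -0.049, 1.532, 0.024, 1.141, -0.082], TCP at [0.241, -0.63, 0.231] pointing down, gripper open.
Joint ranges: [-2.59, 2.59], [-0.33, 1.99], [-1.39, 1.29], [0.1, 2.45], [-1.04, 4.18], [0.21, 1.99], [-2.66, 2.66]. Speed limits (rad/s): [2.57, 2.57, 3.14, 3.14, 3.14, 3.14, 3.14].

INTERFACE

Orientations are given as [roll, pitch, yaw] about the fixed x, y, z axes, in that order (R = Rz(yaw) Ry(pitch) Rx(roll)).
In Python, from bench import status, imaging, job, nets, robot gives the robot as it stands.
- The arm moves only by the tool carry_out, never from a script. Its argument "series" is a list that holds one entry, the list of rows, each a list of 6 numbers: the shift along the tool's x, y, z in cm, then the turn, a rotation vector about the tool's x, y, z in rad. A call has 1 to 20 rows; each row is the pose to reach, as a shift and turn from the pose commanded when the call began, along the tool's axes at that moment; what a row does not reach only later rows make up. A row lasts 1/12 s, in which the tool goes at most 41.7 mm and 7.16 degrees, less where a joint would pass 70% of its speed; a pose out of reach is approached as far as the arm can. A call with a gripper value outside its range is refused whole. "jaw" is the opening, from 0 (shut) to 1 (fully open), set as the call begins (left out, the last holds). The fingers move at their own pace and stop on an object; "newtons" is the grip in N (left out, the last holds). Time passes only in rows, so rows that repeat a pose let the fingers close. It gives the time, the measured TCP pose, the force and the opening at its end, in the units of the state.
- status.get_obs(): the state, without advancing time (a new reading comes with each control period).
- imaging.camera(name): name is "side" or "top"; returns a dict with "image" (480x640x3 uint8, red, green, blue), "depth" (480x640 float32, m along the optical axis (not along the pixel's ray), 0 where there is no reading), "fov_y" (degrees; the focal length in pixels is half the picture's height over the tangent of half this angle, whatever the lens; pixels are square), "cx", "cy" (the principal point, pixels), "distortion" ([k1, k2, p1, p2, k3] as OpenCV has them; the pictures are not rectified), "origin" and "rotation" of the camera in the world. Camera axes: x right, y down, z forward; pixel columns grow to the right and rows downward; lengths in m; the calibration is good to about 2 mm. A picture is of the moment at which its call begins.
- job.hand_in(): hands the job in, once; it reports no verdict.
Trained networks look in the newest picture that a camera, given by its name, has taken for a name from the list of things; names that differ only in an ending like _2 or _b are one class to them, and where a whole thing is asked for, a point or a joint stands for the part that bears it (a point fixed in the world has none). Each returns a list of dicts, best first, with "confidence" (0 to 1); they miss things now and then, are a little off and sometimes report something else, mostly with a low value. They report only what shows in the picture. A call takes as long as a camera call. They do not tell look-alikes from the thing itself.
- nets.trace(camera, target): "region" (480x640 bool, what is visible of it) and "box" ([left, top, right, bottom] in pixels, round what is visible of it).
The state is a dict: "t": time; "joint_pos": joint angles; "qd": joint speeds; "joint_torque": joint torques, N m; "position": TCP position; "ee_rot": TCP orientation; "wrist_force": force on the tool from outside, world axes, zero at the start; "ft_torque": the same for the moment, N m; "width": opening from 0.0 (shut) to 1.0 (fully open).
Only numpy, scipy, OpenCV 4.12 (cv2) and the standard library are available. Lean on these libraries where they do the work, as an engineer would, in place of code of your own. Each camera call takes 0.05 s, during which the arm holds its last target. There are 200 camera calls.

TASK

Change over the inspection fixture: stand the brass locating pin upright in the round bore, fully home, and let go of it. Then take the blue locating block, which is stuck tight in its pocket between two sprung rubber plungers, and rock it side to side while it is still in the pocket - first towards the pin, then away from it, leaning it ten to twelve degrees each way - until it frees, and finish while holding it upright, still and just clear (a centimetre or two) above its pocket. Leave the lens, the sensor and the bracket where they are.

Things in the scene. Friction and masses are not known exactly. Their poses are not given: they have to be found in the camera images.
- fixture: inspection fixture, fixed to the bench: black base plate 130 x 210 x 10 mm (x, y, z) carrying a square aluminium bore block and a rectangular aluminium pocket. Origin: centre of the plate's underside, on the bench. Its y axis runs from the bore (at y = -50 mm) to the pocket (at y = +45 mm); z up. It may be turned about the vertical.
- bore (a point): centre of the mouth of the round bore, at (0, -50, 38) mm in the fixture's frame: top face of the 56 x 56 mm bore block. Bore 22.5 mm in diameter with a 2 mm chamfer, 28 mm deep, flat floor 10 mm above the bench.
- pocket (a point): centre of the mouth of the pocket, at (0, 45, 34) mm in the fixture's frame. The pocket is 27 mm wide along the fixture's x, 66 mm long along its y and 24 mm deep (floor 10 mm above the bench); walls 10 mm thick.
- nose_near (a point): rubber plunger at the pocket's end nearer the bore, at (0, 20, 16) mm in the fixture's frame: where its round nose (5 mm radius, axis 6 mm above the pocket floor) touches the block's foot. It presses with about 28 N (spring 1.5 N/mm, can go in 8 mm and come out 3 mm).
- nose_far (a point): the same plunger at the pocket's other end, at (0, 70, 16) mm. Against both, a straight pull takes 28 to 45 N. Leaned over one lower edge, the block's other end rises; once it is about 9 mm up, its plunger springs under it and keeps it from dropping back. Leaning the other way over that raised end frees the second end.
- block: blue locating block, 0.15 to 0.3 kg: foot 24 x 50 x 26 mm (x, y, z) and on it a centred upright grip post 22 x 28 mm, from 26 to 78 mm above the underside. Origin: centre of the underside. It starts seated on the pocket floor, its axes parallel to the fixture's, with 8 mm of free gap at each y end for leaning and 1.5 mm at each x side.
- block_top (a point): centre of the top of the block's post, 78 mm above its underside; a brass dot.
- pin: brass locating pin, a plain cylinder of 20 mm diameter and 80 mm height with a 1 mm chamfer at the foot, about 0.12 kg, standing upright on the bench. Origin: centre of its underside. Fully home its underside is on the bore floor and 52 mm stand out of the bore.
- lens: bystander: black camera lens standing on the bench, 36 mm in diameter, 52 mm tall. Origin: centre of the underside.
- sensor: bystander: black sensor box with a red top, 40 x 40 x 37 mm. Origin: centre of the underside.
- bracket: bystander: small aluminium angle bracket, foot 40 x 34 mm, 40 mm tall upright on its +x edge. Origin: centre of the underside.
Things that resemble listed ones, but are neither listed nor needed, are in the scene too. Several things have the shape of the fixture; the one meant has the colours described above. Of the things that look like the pin, the smaller one is meant.

How it is judged:
By the outcome, as a careful person would: the job done as asked, in the order asked, and still so for the second after the job is handed in, while the arm keeps its last pose, push and grip.
It also fails if it takes over 51 s, if anything falls off the work surface, if the arm or the gripper's body presses on something with over 40 N, if the wrist force passes 120 N, or if a joint passes its speed limit or range.

## Working session

There is one attempt and no reset: what is moved stays moved. The work goes in short steps, Python scripts to look and compute and a tool call to move; the robot and the scene stay as the last step left them, time stands still between calls to the robot, and variables do not carry over. Pictures are saved under pics/ and viewed, about 8 in all and at most 12, crops included, and the job is handed in when it is done.

Besides the shell and the picture viewer there is one more tool, called after "Call:" as name(argument=value, ...) on one line, values as JSON. carry_out: Moves the arm, as the interface text tells. Its arguments: {"type":"object","properties":{"series":{"type":"array"},"jaw":{"type":"number"},"newtons":{"type":"number"}},"required":["series"]}

```bash
mkdir -p pics; ls
cat > h.py <<'E'
import numpy as np, cv2
from bench import status, imaging, job, nets, robot
def cam(n): return imaging.camera(n)
def K(c):
    f=240/np.tan(np.radians(c["fov_y"])/2); return np.array([[f,0,c["cx"]],[0,f,c["cy"]],[0,0,1]])
def save(c,p): cv2.imwrite("pics/"+p,np.ascontiguousarray(c["image"][:,:,::-1]))
def cloud(c):
    v,u=np.mgrid[0:480,0:640].astype(np.float32)
    n=cv2.undistortPoints(np.stack([u.ravel(),v.ravel()],1)[:,None],K(c),np.array(c["distortion"]))[:,0]
    d=c["depth"].ravel(); P=np.c_[n*d[:,None],d]
    return (P@np.array(c["rotation"]).T+np.array(c["origin"])).reshape(480,640,3)
def proj(c,X):
    R=np.array(c["rotation"]);X=np.atleast_2d(X)
    p=(X-np.array(c["origin"]))@R
    return cv2.projectPoints(p.astype(float),np.zeros(3),np.zeros(3),K(c),np.array(c["distortion"]))[0][:,0]
E
python3 - <<'E'
from h import *
s=status.get_obs(); print({k:np.round(v,3) for k,v in s.items()}, robot.hold_point_z)
for n in ("top","side"):
    c=cam(n); save(c,n+"0.png"); print(n,c["origin"],np.round(c["rotation"],3).tolist(),c["fov_y"],c["distortion"])
    P=cloud(c)
    for t in ("fixture","block","pin","lens","sensor","bracket"):
        for r in nets.trace(n,t):
            m=r["region"]&(c["depth"]>0)
            q=P[m]; 
            print(t,round(r["confidence"],2),np.round(r["box"]),m.sum(),"med",np.round(np.median(q,0),3),"zmax",np.round(np.percentile(q[:,2],98),3)) if len(q) else print(t,"nodepth",r["box"])
E
```

```text
pics
{'t': np.float64(0.0), 'joint_pos': array([ 1.176,  0.469, -0.049,  1.534,  0.024,  1.141, -0.082]), 'qd': array([ 0.   ,  0.   , -0.001,  0.001, -0.002,  0.001,  0.001]), 'joint_torque': array([ 1.0000e-03, -5.1030e+01, -4.6000e-02, -2.3771e+01,  1.1000e-02,
        8.0000e-03, -0.0000e+00]), 'position': array([ 0.241, -0.63 ,  0.23 ]), 'ee_rot': array([-3.14 ,  0.   ,  0.366]), 'wrist_force': array([ 0.64 , -0.797, -0.671]), 'ft_torque': array([-0.008, -0.046, -0.034]), 'width': np.float64(1.002)} -0.0187
top [ 0.5511673  -0.03910786  0.83607082] [-3.091, -0.017, -1.557] 51.769273193462006 [-0.12561978  0.          0.          0.          0.        ]Traceback (most recent call last):
  File "<stdin>", line 5, in <module>
  File "h.py", line 11, in cloud
    return (P@np.array(c["rotation"]).T+np.array(c["origin"])).reshape(480,640,3)
            ~~~~~~~~~~~~~~~~~~~~~~~~~~~^~~~~~~~~~~~~~~~~~~~~~
ValueError: operands could not be broadcast together with shapes (307200,) (3,)
```

```bash
python3 - <<'E'
s=open('h.py').read()
s=s.replace('np.array(c["rotation"])','rot(c["rotation"])').replace('def cam(n)','from scipy.spatial.transform import Rotation as Ro\ndef rot(r): return Ro.from_euler("xyz",r).as_matrix()\ndef cam(n)')
open('h.py','w').write(s)
E
cat > m.py <<'E'
from h import *
import pickle
for n in ("top","side"):
    c=cam(n); save(c,n+"0.png"); print(n,c["origin"],np.round(c["rotation"],3).tolist(),c["fov_y"],c["distortion"])
    pickle.dump(c,open(n+"0.pkl","wb"))
    P=cloud(c)
    for t in ("fixture","block","block_top","pin","lens","sensor","bracket"):
        for r in nets.trace(n,t):
            m=r["region"]&(c["depth"]>0)
            q=P[m]; 
            print(t,round(r["confidence"],2),np.round(r["box"]),m.sum(),"med",np.round(np.median(q,0),3),"zmax",np.round(np.percentile(q[:,2],98),3)) if len(q) else print(t,"nodepth",r["box"])
E
python3 m.py
```

```text
top [ 0.5511673  -0.03910786  0.83607082] [-3.091, -0.017, -1.557] 51.769273193462006 [-0.12561978  0.          0.          0.          0.        ]
fixture 0.9 [186. 210. 319. 292.] 9391 med [0.566 0.041 0.01 ] zmax 0.039
fixture 0.67 [186.  74. 314. 162.] 9127 med [0.789 0.053 0.01 ] zmax 0.039
block 0.94 [208. 237. 237. 256.] 483 med [0.569 0.081 0.086] zmax 0.09
block 0.68 [443. 224. 474. 252.] 710 med [ 0.589 -0.297  0.036] zmax 0.039
block_top 0.68 [205. 235. 240. 255.] 518 med [0.57  0.082 0.086] zmax 0.09
pin 0.8 [366. 313. 380. 326.] 167 med [ 0.459 -0.151  0.079] zmax 0.082
pin 0.59 [351. 349. 374. 377.] 472 med [ 0.4   -0.13   0.105] zmax 0.11
lens 0.84 [430. 299. 460. 328.] 516 med [ 0.468 -0.271  0.041] zmax 0.054
sensor 0.86 [445. 227. 475. 252.] 674 med [ 0.589 -0.296  0.036] zmax 0.039
bracket 0.81 [371. 224. 398. 255.] 496 med [ 0.589 -0.177  0.005] zmax 0.041
side [0.26718342 0.39784461 0.57512627] [-2.268, 0.002, -2.504] 51.7317842913625 [-0.1019145  0.         0.         0.         0.       ]
fixture 0.71 [223. 276. 376. 414.] 9357 med [0.547 0.061 0.009] zmax 0.038
fixture 0.7 [119. 228. 264. 329.] 7236 med [0.775 0.07  0.01 ] zmax 0.038
block 0.72 [261. 305. 297. 358.] 1153 med [0.563 0.099 0.062] zmax 0.088
block_top 0.7 [448. 220. 471. 254.] 620 med [ 0.463 -0.268  0.029] zmax 0.052
block_top 0.68 [260. 305. 299. 355.] 1178 med [0.563 0.099 0.062] zmax 0.088
block_top 0.4 [359. 229. 384. 255.] 440 med [ 0.593 -0.174  0.004] zmax 0.039
pin 0.82 [426. 247. 446. 292.] 564 med [ 0.454 -0.148  0.047] zmax 0.08
pin 0.69 [216. 275. 380. 410.] 9319 med [0.546 0.06  0.009] zmax 0.038
pin 0.56 [456. 255. 484. 321.] 1040 med [ 0.391 -0.123  0.068] zmax 0.108
lens 0.75 [447. 218. 469. 255.] 588 med [ 0.463 -0.268  0.03 ] zmax 0.052
sensor 0.91 [392. 192. 419. 225.] 596 med [ 0.586 -0.287  0.028] zmax 0.038
bracket 0.79 [360. 227. 382. 258.] 420 med [ 0.593 -0.173  0.005] zmax 0.039
```

View pics/top0.png

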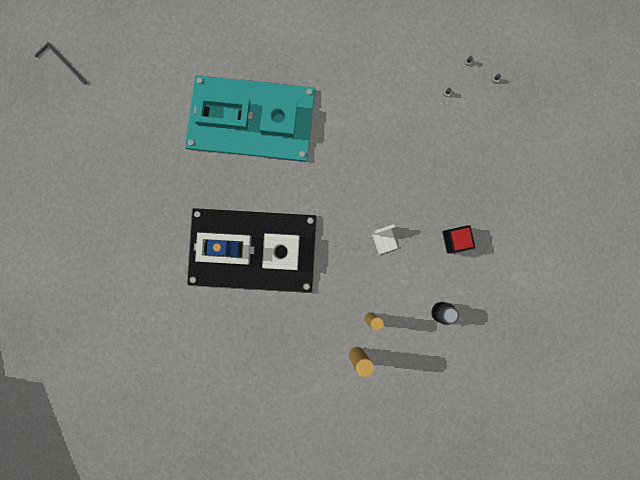

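View pics/side0.png

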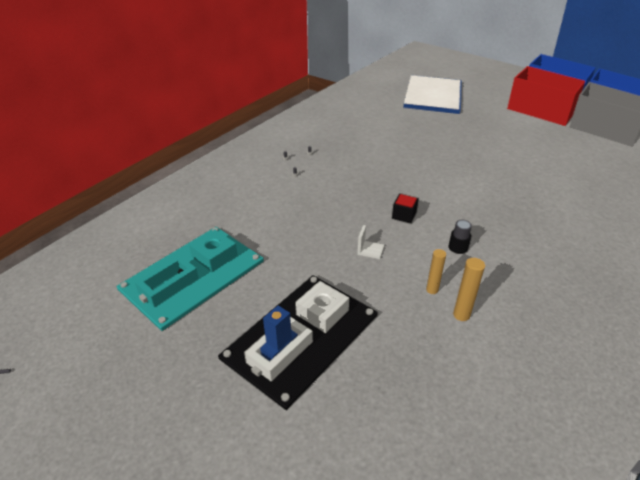

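Candidates: black fixture (top 252,250) vs. teal one (250,118): black fits the colours. Pins at top (374,321), about 80 mm tall, and (361,363), about 108 mm tall: the smaller is the one at (374,321). I'll measure and confirm in a crop.

```bash
cat > m2.py <<'E'
from h import *
import pickle
for n in ("top","side"):
    c=pickle.load(open(n+"0.pkl","rb")); P=cloud(c); im=c["image"].astype(int); X,Y,Z=P[...,0],P[...,1],P[...,2]
    ok=c["depth"]>0
    br=im.min(2)
    near=(abs(X-.56)<.1)&(abs(Y-.04)<.13)&ok
    def rect(m,l):
        q=P[m]; r=cv2.minAreaRect((q[:,:2]*1000).astype(np.float32)); print(n,l,m.sum(),"c",np.round(r[0],1),"sz",np.round(r[1],1),"a",round(r[2],1),"z",np.round(np.median(q[:,2])*1000,1), "mean",np.round(q[:,:2].mean(0)*1000,1))
    rect(near&(abs(Z-.010)<.004)&(im.max(2)<60),"plate")
    for l,y0,y1,z in (("boreblk",-.07,.03,.038),("pocket",.03,.15,.034)):
        m=near&(Y>y0)&(Y<y1)&(abs(Z-z)<.003)&(br>110)
        m=cv2.morphologyEx(m.astype(np.uint8),cv2.MORPH_OPEN,np.ones((2,2)))>0
        rect(m,l)
    m=near&(Z>.083)&(Z<.095); rect(m,"blocktop")
    for l,x,y,z in (("pin",.459,-.151,.08),("bigpin",.397,-.128,.11)):
        m=ok&(np.hypot(X-x,Y-y)<.03)&(abs(Z-z)<.004)&(im[...,0]>im[...,2]+40); q=P[m]
        (cx,cy),r=cv2.minEnclosingCircle((q[:,:2]*1000).astype(np.float32)); print(n,l,m.sum(),np.round([cx,cy,r],1),np.round(q.mean(0)*1000,1))
    # table/z check, brass dot
    m=near&(Z>.08)&(im[...,0]>im[...,2]+40); print(n,"dot",m.sum(),np.round(P[m].mean(0)*1000,1) if m.any() else "")
    m=ok&(abs(X-.5)<.03)&(abs(Y+.05)<.02); print("bench z",np.round(np.median(Z[m])*1000,1))
c=pickle.load(open("top0.pkl","rb"))
cv2.imwrite("pics/crop1.png",cv2.resize(np.ascontiguousarray(c["image"][200:385,180:390,::-1]),None,fx=3.2,fy=3.2,interpolation=cv2.INTER_CUBIC))
E
python3 m2.py
```

```text
top plate 6547 c [567.9  45.5] sz [208.3 129.3] a 87.4 z 9.7 mean [567.4  41.6]
top boreblk 974 c [563.4  -8.4] sz [62.3 56.3] a 87.9 z 37.5 mean [563.7  -6.1]
top pocket 831 c [566.2  49. ] sz [177.3  47.4] a 87.8 z 33.6 mean [567.7  89.3]
top blocktop 274 c [569.7  90.5] sz [21.4 29.4] a 0.5 z 87.9 mean [569.5  90.1]
top pin 133 [ 456.5 -154.8   10. ] [ 456.8 -154.5   79.8]
top bigpin 232 [ 394.6 -133.5   13.4] [ 394.4 -133.5  107.9]
top dot 47 [569.7  90.5  88.5]
bench z 0.9
side plate 5205 c [566.6  46.3] sz [211.  130.3] a 87.3 z 8.7 mean [549.8  64.6]
side boreblk 929 c [440.9 191.2] sz [ 74.5 534.7] a 32.1 z 36.8 mean [561.3  -2.1]
side pocket 765 c [447.3 242.1] sz [ 89.4 467.9] a 38.3 z 32.6 mean [561.6 100.2]
side blocktop 330 c [569.6  90.3] sz [28.8 24.2] a 86.9 z 86.7 mean [568.3  91.2]
side pin 108 [ 455.9 -155.3   11.2] [ 455.3 -154.1   78.6]
side bigpin 160 [ 394.  -133.6   13.5] [ 394.2 -133.4  106.9]
side dot 51 [569.2  90.1  87.3]
bench z -0.5
```

View pics/crop1.png

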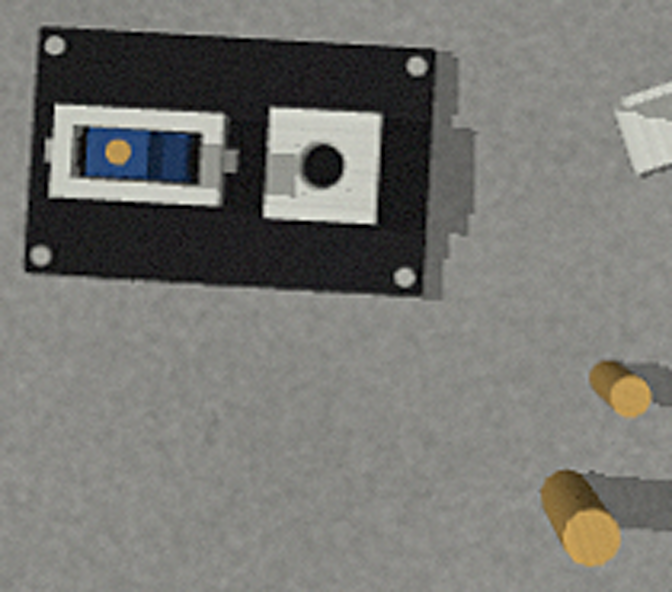

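The crop confirms the black plate with white pocket, the blue block, the bore, and the smaller pin at lower right. Both views agree: fixture yaw ≈ -2.6°, bore ≈ (565,-4.3), block ≈ (569.3,90.5), pin ≈ (456.4,-154.7), pin height 80 mm.

```bash
cat > go.py <<'E'
# go.py x y z(mm) yaw lean(deg about world-x of fixture)  -> row from commanded pose; stores new commanded pose
import sys,os
from h import *
def pose(x,y,z,yaw,lean): # lean>0: tool top goes towards -y fixture (pin)
    F=Ro.from_euler('z',-2.6,degrees=True)
    L=F*Ro.from_euler('x',lean,degrees=True)*F.inv()
    return np.array([x,y,z])/1000, L*Ro.from_euler('xyz',[np.pi,0,yaw])
def obs():
    s=status.get_obs(); return s,np.array(s["position"]),Ro.from_euler('xyz',s["ee_rot"])
if __name__=="__main__":
    s,p,R=obs()
    if os.path.exists("cmd.npy"):
        a=np.load("cmd.npy"); cp,cR=a[:3],Ro.from_quat(a[3:])
        print("meas-cmd mm",np.round((p-cp)*1000,1),"deg",np.round((cR.inv()*R).as_rotvec(degrees=True),2))
    else: cp,cR=p,R
    print("t",round(float(s["t"]),2),"pos",np.round(p*1000,1),"F",np.round(s["wrist_force"],1),"w",round(float(s["width"]),3))
    a=[float(v) for v in sys.argv[1:]]
    for i in range(0,len(a),5): # several poses: rows all from the same start
        tp,tR=pose(*a[i:i+5])
        row=np.r_[np.round(cR.inv().apply(tp-cp)*100,2),np.round((cR.inv()*tR).as_rotvec(),3)]; print(row.tolist())
    if a:
        np.save("cmd.npy",np.r_[cp+cR.apply(row[:3]/100),(cR*Ro.from_rotvec(row[3:])).as_quat()])
E
python3 go.py 456.4 -154.7 160 -0.045 0
```

```text
t 0.85 pos [ 241.5 -630.3  231.3] F [0.3 0.1 0.1] w 1.005
[37.08, -36.73, 7.13, 0.0, -0.0, 0.411]
```

Call:
carry_out(series=[[[37.08, -36.73, 7.13, 0, 0, 0.411], [37.08, -36.73, 7.13, 0, 0, 0.411], [37.08, -36.73, 7.13, 0, 0, 0.411], [37.08, -36.73, 7.13, 0, 0, 0.411], [37.08, -36.73, 7.13, 0, 0, 0.411], [37.08, -36.73, 7.13, 0, 0, 0.411], [37.08, -36.73, 7.13, 0, 0, 0.411], [37.08, -36.73, 7.13, 0, 0, 0.411], [37.08, -36.73, 7.13, 0, 0, 0.411], [37.08, -36.73, 7.13, 0, 0, 0.411], [37.08, -36.73, 7.13, 0, 0, 0.411], [37.08, -36.73, 7.13, 0, 0, 0.411], [37.08, -36.73, 7.13, 0, 0, 0.411], [37.08, -36.73, 7.13, 0, 0, 0.411], [37.08, -36.73, 7.13, 0, 0, 0.411], [37.08, -36.73, 7.13, 0, 0, 0.411], [37.08, -36.73, 7.13, 0, 0, 0.411], [37.08, -36.73, 7.13, 0, 0, 0.411]]], jaw=1.0)

```text
t: 2.35
position: [0.4559, -0.1563, 0.1602]
ee_rot: [3.141, -0.0, -0.048]
wrist_force: [-0.2, -0.2, 0.9]
width: 0.998
```

```bash
python3 go.py 456.4 -154.7 43 -0.045 0
```

```text
meas-cmd mm [-0.5 -1.6  0.2] deg [-0.03  0.01  0.17]
t 2.35 pos [ 455.9 -156.3  160.2] F [-0.2 -0.2  0.9] w 0.998
[-0.0, -0.0, 11.7, 0.0, -0.0, -0.0]
```

Call:
carry_out(series=[[[0, -0.15, 3, 0, 0, 0], [0, -0.15, 6, 0, 0, 0], [0, -0.15, 9, 0, 0, 0], [0, -0.15, 10.5, 0, 0, 0], [0, -0.15, 11.7, 0, 0, 0], [0, -0.15, 11.7, 0, 0, 0], [0, -0.15, 11.7, 0, 0, 0], [0, -0.15, 11.7, 0, 0, 0]]])

```text
t: 3.02
position: [0.457, -0.154, 0.0438]
ee_rot: [3.141, -0.001, -0.046]
wrist_force: [-0.2, -0.9, 0.2]
width: 1.002
```

Call:
carry_out(series=[[[0, 0, 0, 0, 0, 0], [0, 0, 0, 0, 0, 0], [0, 0, 0, 0, 0, 0], [0, 0, 0, 0, 0, 0], [0, 0, 0, 0, 0, 0], [0, 0, 0, 0, 0, 0], [0, 0, 0, 0, 0, 0], [0, 0, 0, 0, 0, 0], [0, 0, 0, 0, 0, 0], [0, 0, 0, 0, 0, 0]]], jaw=0, newtons=50)

```text
t: 3.85
position: [0.4566, -0.1533, 0.0432]
ee_rot: [3.141, -0.0, -0.045]
wrist_force: [-0.7, -0.1, 3.1]
width: 0.225
```

```bash
python3 go.py; rm cmd.npy; python3 go.py 456.4 -154.7 150 -0.045 0
```

```text
meas-cmd mm [0.2 1.4 0.2] deg [-0.01  0.02  0.  ]
t 3.85 pos [ 456.6 -153.3   43.2] F [-0.7 -0.1  3.1] w 0.225
t 3.85 pos [ 456.6 -153.3   43.2] F [-0.7 -0.1  3.1] w 0.225
[-0.01, 0.15, -10.68, 0.0, -0.0, -0.0]
```

```bash
rm cmd.npy; python3 go.py 456.6 -153.3 130 -0.045 0 565 -4.3 130 -0.045 0 565 -4.3 100 -0.045 0
```

```text
t 3.85 pos [ 456.6 -153.3   43.2] F [-0.7 -0.1  3.1] w 0.225
[0.0, 0.0, -8.68, 0.0, -0.0, -0.0]
[10.16, -15.37, -8.68, 0.0, -0.0, -0.0]
[10.15, -15.37, -5.68, 0.0, -0.0, -0.0]
```

Call:
carry_out(series=[[[0, 0, -2, 0, 0, 0], [0, 0, -5, 0, 0, 0], [0, 0, -8.68, 0, 0, 0], [1.5, -2.2, -8.68, 0, 0, 0], [3.5, -5.3, -8.68, 0, 0, 0], [5.5, -8.3, -8.68, 0, 0, 0], [7.5, -11.3, -8.68, 0, 0, 0], [9, -13.6, -8.68, 0, 0, 0], [10.15, -15.37, -8.68, 0, 0, 0], [10.15, -15.37, -7, 0, 0, 0], [10.15, -15.37, -5.68, 0, 0, 0], [10.15, -15.37, -5.68, 0, 0, 0], [10.15, -15.37, -5.68, 0, 0, 0], [10.15, -15.37, -5.68, 0, 0, 0], [10.15, -15.37, -5.68, 0, 0, 0]]])

```text
t: 5.1
position: [0.5653, -0.0045, 0.1006]
ee_rot: [-3.142, -0.001, -0.046]
wrist_force: [-0.4, 0.1, -1.0]
width: 0.217
```

```bash
cat > m3.py <<'E'
from h import *
import go
# pin axis + bore mouth in images, compare
for n in ("side","top"):
    c=cam(n); save(c,n+"1.png"); P=cloud(c); im=c["image"].astype(int); X,Y,Z=P[...,0],P[...,1],P[...,2]; ok=c["depth"]>0
    m=ok&(np.hypot(X-.565,Y+.004)<.03)&(Z>.05)&(Z<.095)&(im[...,0]>im[...,2]+40)
    if m.sum()>20:
        q=P[m]*1000
        # fit a cylinder r=10, vertical-ish: axis x=a+b(z-70), y=c+d(z-70)
        from scipy.optimize import least_squares
        f=lambda t: np.hypot(q[:,0]-t[0]-t[1]*(q[:,2]-60),q[:,1]-t[2]-t[3]*(q[:,2]-60))-10
        r=least_squares(f,[565,0,-4,0],loss='soft_l1'); print(n,"pin axis at z60",np.round(r.x,3),m.sum(),"zmin",np.percentile(q[:,2],1))
    crop=c["image"][240:360,250:390] if n=="side" else c["image"][200:300,180:330]
    cv2.imwrite(f"pics/{n}1c.png",cv2.resize(np.ascontiguousarray(crop[:,:,::-1]),None,fx=5,fy=5,interpolation=cv2.INTER_CUBIC))
import pickle
for n in ("top","side"):   # bore mouth from the earlier pictures: dark pixels -> plane z=38
    c=pickle.load(open(n+"0.pkl","rb")); g=c["image"].min(2)
    R=rot(c["rotation"]); o=np.array(c["origin"])
    u,v=proj(c,[.565,-.0043,.038])[0].round().astype(int)
    s=14; big=cv2.resize(g[v-s:v+s+1,u-s:u+s+1],None,fx=8,fy=8,interpolation=cv2.INTER_CUBIC)
    p=np.argwhere(big>=0)[:,::-1]; uv=np.c_[(p+.5)/8-.5]+[u-s,v-s]
    d=np.c_[cv2.undistortPoints(uv[:,None].astype(float),K(c),np.array(c["distortion"]))[:,0],np.ones(len(uv))]@R.T
    W=(o+d*((.038-o[2])/d[:,2])[:,None])[:,:2]*1000
    k=(big.ravel()<90)&(np.hypot(*(W-[565,-4.3]).T)<17)
    w=W[k]; (cx,cy),r=cv2.minEnclosingCircle(w.astype(np.float32)); print(n,"bore dark: mean",w.mean(0).round(1),"x",w[:,0].min().round(1),w[:,0].max().round(1),"y",w[:,1].min().round(1),w[:,1].max().round(1),"circ",round(cx,1),round(cy,1),round(r,1))
E
python3 go.py; python3 m3.py
```

```text
meas-cmd mm [ 0.3 -0.2  0.6] deg [0.01 0.06 0.04]
t 5.1 pos [565.3  -4.5 100.6] F [-0.4  0.1 -1. ] w 0.217
side pin axis at z60 [ 5.64756e+02 -8.00000e-03 -4.96400e+00  9.00000e-03] 237 zmin 57.589481403042626
top bore dark: mean [565.3  -4.4] x 554.4 576.4 y -14.9 6.1 circ 565.3 -4.4 11.1m3.py:25: RuntimeWarning: Mean of empty slice.
  w=W[k]; (cx,cy),r=cv2.minEnclosingCircle(w.astype(np.float32)); print(n,"bore dark: mean",w.mean(0).round(1),"x",w[:,0].min().round(1),w[:,0].max().round(1),"y",w[:,1].min().round(1),w[:,1].max().round(1),"circ",round(cx,1),round(cy,1),round(r,1))
  ret = um.true_divide(
Traceback (most recent call last):
  File "m3.py", line 25, in <module>
    w=W[k]; (cx,cy),r=cv2.minEnclosingCircle(w.astype(np.float32)); print(n,"bore dark: mean",w.mean(0).round(1),"x",w[:,0].min().round(1),w[:,0].max().round(1),"y",w[:,1].min().round(1),w[:,1].max().round(1),"circ",round(cx,1),round(cy,1),round(r,1))
                                                                                                                     ~~~~~~~~~~^^
ValueError: zero-size array to reduction operation minimum which has no identity
```

View pics/side1c.png

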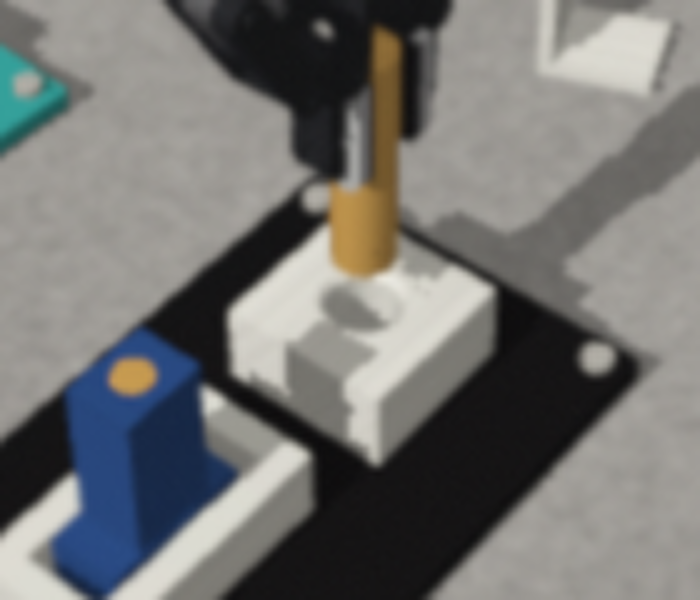

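Pin hangs vertical just over the bore mouth (crop 362,270 vs. bore 362,300), aligned to within ~0.5 mm. Lowering.

Call:
carry_out(series=[[[0, 0, 0.8, 0, 0, 0], [0, 0, 1.3, 0, 0, 0], [0, 0, 1.6, 0, 0, 0], [0, 0, 1.9, 0, 0, 0], [0, 0, 2.2, 0, 0, 0], [0, 0, 2.5, 0, 0, 0], [0, 0, 2.8, 0, 0, 0], [0, 0, 3.1, 0, 0, 0], [0, 0, 3.4, 0, 0, 0], [0, 0, 3.7, 0, 0, 0], [0, 0, 4.0, 0, 0, 0], [0, 0, 4.2, 0, 0, 0], [0, 0, 4.4, 0, 0, 0], [0, 0, 4.5, 0, 0, 0], [0, 0, 4.6, 0, 0, 0], [0, 0, 4.6, 0, 0, 0]]])

```text
t: 6.53
position: [0.5649, -0.0043, 0.0537]
ee_rot: [3.142, -0.0, -0.045]
wrist_force: [0.8, -0.3, -2.3]
width: 0.22
```

Call:
carry_out(series=[[[0, 0, 0.05, 0, 0, 0], [0, 0, 0.1, 0, 0, 0], [0, 0, 0.1, 0, 0, 0], [0, 0, 0.1, 0, 0, 0]]])

```text
t: 6.87
position: [0.565, -0.0043, 0.0533]
ee_rot: [3.141, -0.001, -0.045]
wrist_force: [-0.6, -1.1, 2.6]
width: 0.219
```

Call:
carry_out(series=[[[0, 0, 0, 0, 0, 0], [0, 0, 0, 0, 0, 0], [0, 0, 0, 0, 0, 0], [0, 0, 0, 0, 0, 0], [0, 0, 0, 0, 0, 0], [0, 0, 0, 0, 0, 0], [0, 0, 0, 0, 0, 0]]], jaw=0.6)

```text
t: 7.45
position: [0.5647, -0.0042, 0.0527]
ee_rot: [3.142, 0.0, -0.045]
wrist_force: [-0.8, -0.8, 0.5]
width: 0.597
```

Call:
carry_out(series=[[[0, 0, -1, 0, 0, 0], [0, 0, -3, 0, 0, 0], [0, 0, -6, 0, 0, 0], [0, 0, -9, 0, 0, 0], [0, 0, -9, 0, 0, 0], [0, 0, -9, 0, 0, 0], [0, 0, -9, 0, 0, 0]]])

```text
t: 8.03
position: [0.5644, -0.0044, 0.143]
ee_rot: [3.141, 0.0, -0.045]
wrist_force: [-0.1, 0.2, -0.3]
width: 0.598
```

```bash
rm cmd.npy; python3 go.py 569.4 90.4 150 -0.045 0
cat > m4.py <<'E'
from h import *
c=cam("side"); save(c,"side2.png"); P=cloud(c)*1000; im=c["image"].astype(int)
m=(c["depth"]>0)&(np.hypot(P[...,0]-565,P[...,1]+4)<25)&(P[...,2]>42)&(im[...,0]>im[...,2]+40)&(im[...,0]>110)
q=P[m]; print(m.sum(),"pin top z",np.percentile(q[:,2],[50,90,98]),q[q[:,2]>84].mean(0))
E
python3 m4.py
```

```text
t 8.03 pos [564.4  -4.4 143. ] F [-0.1  0.2 -0.3] w 0.598
[0.07, -9.49, -0.7, 0.0, 0.0, -0.0]
412 pin top z [74.72551808 89.16157491 90.15960973] [563.31250444  -3.28669991  88.4007831 ]
```

Pin is home (top ≈ 90 mm). Now the block.

Call:
carry_out(series=[[[0, -3, -0.7, 0, 0, 0], [0.03, -6.5, -0.7, 0, 0, 0], [0.07, -9.49, -0.7, 0, 0, 0], [0.07, -9.49, -0.7, 0, 0, 0], [0.07, -9.49, -0.7, 0, 0, 0], [0.07, -9.49, 2.3, 0, 0, 0], [0.07, -9.49, 5.3, 0, 0, 0], [0.07, -9.49, 7.8, 0, 0, 0], [0.07, -9.49, 8.8, 0, 0, 0], [0.07, -9.49, 8.8, 0, 0, 0], [0.07, -9.49, 8.8, 0, 0, 0], [0.07, -9.49, 8.8, 0, 0, 0]]], jaw=1.0)

```text
t: 9.08
position: [0.5709, 0.0903, 0.056]
ee_rot: [-3.141, -0.002, -0.046]
wrist_force: [-0.0, 0.8, 0.5]
width: 1.004
```

```bash
rm cmd.npy; python3 go.py 569.4 90.6 55 -0.045 0
```

```text
t 9.08 pos [570.9  90.3  56. ] F [-0.   0.8  0.5] w 1.004
[-0.15, -0.02, 0.1, -0.0, -0.002, -0.001]
```

Call:
carry_out(series=[[[0, 0, 0.1, 0, 0, 0], [0, 0, 0.1, 0, 0, 0], [0, 0, 0.1, 0, 0, 0], [0, 0, 0.1, 0, 0, 0], [0, 0, 0.1, 0, 0, 0], [0, 0, 0.1, 0, 0, 0], [0, 0, 0.1, 0, 0, 0], [0, 0, 0.1, 0, 0, 0], [0, 0, 0.1, 0, 0, 0], [0, 0, 0.1, 0, 0, 0]]], jaw=0, newtons=110)

```text
t: 9.92
position: [0.57, 0.0901, 0.0546]
ee_rot: [3.141, -0.001, -0.045]
wrist_force: [-2.0, -1.6, 4.9]
width: 0.313
```

Call:
carry_out(series=[[[0, 0, 0, 0, 0, 0], [0, 0, 0, 0, 0, 0]]])

```text
t: 10.08
position: [0.57, 0.0901, 0.0546]
ee_rot: [3.141, -0.001, -0.045]
wrist_force: [-1.2, -2.5, 5.3]
width: 0.311
```

```bash
cat > rock.py <<'E'
# rows for rocking: pivot edge (block frame y=py mm, z=pz above floor-fixed point), from current block lean a0 to a1 (deg), n rows
import sys
from h import *
import go
# block tracked with TCP: TCP in block frame at grasp (saved)
def tcp_for(c,lean,lift,pivot,T):  # pivot: fixture-plane coords (y,z) of point & block coords
    pass
E
cat > plan.py <<'E'
from h import *
import go
# lean a>0 => tool top towards -y(fixture)=pin. Block frame origin underside. h = TCP height above underside
h=44.6
def tcp(pb,pw,a):   # block point pb=(y,z) placed at pocket point pw=(y,z), lean a deg -> TCP (y,z) shift from seated
    t=np.radians(a); r=np.array([[np.cos(t),-np.sin(t)],[np.sin(t),np.cos(t)]])
    return np.array(pw)+r@(np.array([0,h])-np.array(pb))-np.array([0,h])
def rows(seq,a0=0,s0=np.zeros(2)):
    # tool frame: y_tool=-y_fix, z_tool=-z; start tilted by a0; lean about fixture x = tool x
    t=np.radians(a0); r=np.array([[np.cos(t),-np.sin(t)],[np.sin(t),np.cos(t)]])
    for a,s in seq:
        d=r.T@(s-s0); print([0,round(-d[0]/10,3),round(-d[1]/10,3),round(np.radians(a-a0),3),0,0])
E
python3 - <<'E'
from plan import *
print("A near pivot"); A=[(a,tcp((-25,0),(-25,0),a)) for a in (2,4,6,8,10,11.5)]; rows(A); print(A[-1])
E
python3 go.py
```

```text
A near pivot
[0, np.float64(0.157), np.float64(-0.085), np.float64(0.035), 0, 0]
[0, np.float64(0.317), np.float64(-0.164), np.float64(0.07), 0, 0]
[0, np.float64(0.48), np.float64(-0.237), np.float64(0.105), 0, 0]
[0, np.float64(0.645), np.float64(-0.305), np.float64(0.14), 0, 0]
[0, np.float64(0.812), np.float64(-0.366), np.float64(0.175), 0, 0]
[0, np.float64(0.939), np.float64(-0.409), np.float64(0.201), 0, 0]
(11.5, array([-9.39369226,  4.08884019]))
meas-cmd mm [ 0.6 -0.4 -0.5] deg [-0.06  0.02  0.02]
t 10.08 pos [570.   90.1  54.6] F [-1.2 -2.5  5.3] w 0.311
```

Call:
carry_out(series=[[[0, 0.08, -0.045, 0.017, 0, 0], [0, 0.157, -0.085, 0.035, 0, 0], [0, 0.235, -0.125, 0.052, 0, 0], [0, 0.317, -0.164, 0.07, 0, 0], [0, 0.4, -0.2, 0.087, 0, 0], [0, 0.48, -0.237, 0.105, 0, 0], [0, 0.48, -0.237, 0.105, 0, 0]]])

```text
t: 10.67
position: [0.5699, 0.0854, 0.0571]
ee_rot: [-3.034, -0.001, -0.048]
wrist_force: [-1.4, -0.8, 5.5]
width: 0.312
```

```bash
python3 -c "
from h import *;s=status.get_obs();print(np.round(s['position'],4),np.degrees(s['ee_rot']),s['wrist_force'],s['ft_torque'])"
```

```text
[0.5699 0.0854 0.0571] [-1.73813578e+02 -2.91566662e-02 -2.73871732e+00] [-1.42266931 -0.82931984  5.49499758] [0.4767876  0.56319976 0.12571924]
```

```bash
cat > m5.py <<'E'
import sys
from h import *
from scipy.optimize import least_squares
# block pose in side view: dot centre + fit of blue points to the post/foot model faces
def meas(tag,crop=True):
    c=cam("side"); save(c,f"s_{tag}.png"); P=cloud(c)*1000; im=c["image"].astype(int)
    F=Ro.from_euler('z',-2.6,degrees=True).as_matrix(); o=np.array([569.4,90.5,10])
    o=o+[-.5,-.4,-1]  # side camera's own offset
    Q=(P-o)@F   # pocket-floor frame
    ok=(c["depth"]>0)&(abs(Q[...,0])<25)&(abs(Q[...,1])<60)&(Q[...,2]>10)&(Q[...,2]<125)
    b=ok&(im[...,2]>im[...,0]+25)&(im[...,2]>45)
    d=ok&(im[...,0]>im[...,2]+40)&(Q[...,2]>60)
    q=Q[b]
    def sdbox(p,lo,hi):
        c_=(np.array(lo)+hi)/2; h=(np.array(hi)-lo)/2; e=abs(p-c_)-h
        return np.linalg.norm(np.maximum(e,0),axis=1)+np.minimum(e.max(1),0)
    def f(t):
        R=Ro.from_euler('x',t[0],degrees=True).as_matrix(); p=(q-[t[3],t[1],t[2]])@R
        return np.minimum(sdbox(p,[-12,-25,0],[12,25,26]),sdbox(p,[-11,-14,26],[11,14,78]))
    best=min((least_squares(f,[a,-a*.4,abs(a)*.4+l,0],loss='soft_l1') for a in (-11,-5,0,5,11) for l in (0,12)),key=lambda r:r.cost)
    t=best.x; R=Ro.from_euler('x',t[0],degrees=True).as_matrix()
    e=[(R@[0,y,0]+[0,t[1],t[2]])[1:].round(1) for y in (-25,25)]
    print(tag,"lean",t[0].round(2),"org y,z",t[1:3].round(1),"x",t[3].round(1),"rms",np.sqrt((f(t)**2).mean()).round(2),len(q),"near/far edge",e, "dot",Q[d].mean(0).round(1) if d.any() else None)
    u,v=proj(c,[.569,.09,.05])[0].astype(int)
    if crop: cv2.imwrite(f"pics/c_{tag}.png",cv2.resize(np.ascontiguousarray(c["image"][max(v-70,0):v+60,u-65:u+75,::-1]),None,fx=4.5,fy=4.5,interpolation=cv2.INTER_CUBIC))
meas(sys.argv[1])
E
python3 m5.py a6
```

```text
a6 lean 5.26 org y,z [0.1 2.5] x 0.6 rms 1.63 851 near/far edge [array([-24.8,   0.2]), array([25. ,  4.8])] dot [-1.2 -9.5 80.4]
```

View pics/c_a6.png

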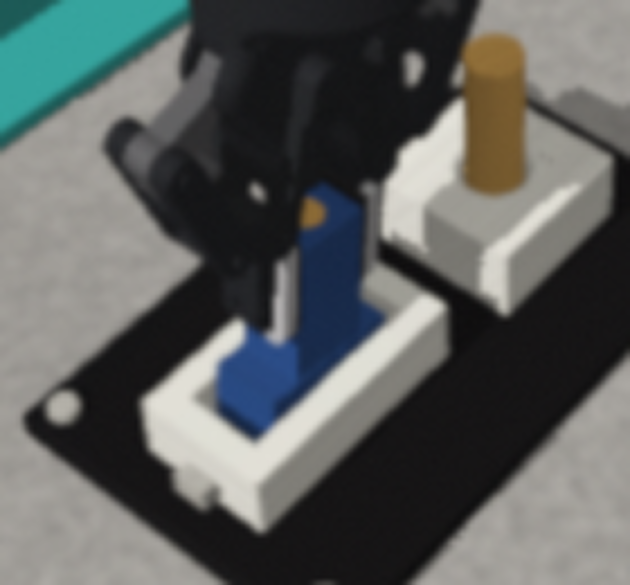

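The crop shows the pin standing in the bore and the block leaning toward it inside the pocket, held squarely in the pads. Continue to ~11.3°.

Run:
```python
from plan import *
s0=tcp((-25,0),(-25,0),6)
rows([(a,tcp((-25,0),(-25,0),a)) for a in (7,8,9,10,11,11.3)],6,s0)
```

```text
[0, np.float64(0.078), np.float64(-0.043), np.float64(0.017), 0, 0]
[0, np.float64(0.157), np.float64(-0.085), np.float64(0.035), 0, 0]
[0, np.float64(0.237), np.float64(-0.125), np.float64(0.052), 0, 0]
[0, np.float64(0.317), np.float64(-0.164), np.float64(0.07), 0, 0]
[0, np.float64(0.398), np.float64(-0.201), np.float64(0.087), 0, 0]
[0, np.float64(0.423), np.float64(-0.212), np.float64(0.093), 0, 0]
```

Call:
carry_out(series=[[[0, 0.078, -0.043, 0.017, 0, 0], [0, 0.157, -0.085, 0.035, 0, 0], [0, 0.237, -0.125, 0.052, 0, 0], [0, 0.317, -0.164, 0.07, 0, 0], [0, 0.398, -0.201, 0.087, 0, 0], [0, 0.423, -0.212, 0.093, 0, 0], [0, 0.423, -0.212, 0.093, 0, 0], [0, 0.423, -0.212, 0.093, 0, 0], [0, 0.423, -0.212, 0.093, 0, 0]]])

```text
t: 11.47
position: [0.5701, 0.0843, 0.0595]
ee_rot: [-2.938, -0.002, -0.046]
wrist_force: [-1.1, 3.9, 10.5]
width: 0.309
```

```bash
python3 m5.py a11; python3 -c "
from h import *;s=status.get_obs();print(np.round(s['position'],4),np.degrees(s['ee_rot']),s['wrist_force'],s['ft_torque'])"
```

```text
a11 lean 10.83 org y,z [3.3 5.6] x 0.8 rms 0.9 928 near/far edge [array([-21.3,   0.9]), array([27.8, 10.3])] dot [ -1.7 -13.7  82.2]
[0.5701 0.0843 0.0595] [-1.68319438e+02 -1.08492175e-01 -2.61116393e+00] [-1.75779179  3.41448735 10.95146755] [1.58963599 0.53916421 0.10261231]
```

Run:
```python
from plan import *
a0=11.3;s0=tcp((-25,0),(-25,0),a0)
n=10
rows([(a,tcp((25,0),(24.5,9.8+1.4*min(1,(a0-a)/4)),a)) for a in (10,8.5,7,5.5,4,2.5,1,0,-1,-2)],a0,s0)
```

```text
[0, np.float64(-0.157), np.float64(-0.091), np.float64(-0.023), 0, 0]
[0, np.float64(-0.286), np.float64(-0.204), np.float64(-0.049), 0, 0]
[0, np.float64(-0.415), np.float64(-0.303), np.float64(-0.075), 0, 0]
[0, np.float64(-0.537), np.float64(-0.358), np.float64(-0.101), 0, 0]
[0, np.float64(-0.66), np.float64(-0.41), np.float64(-0.127), 0, 0]
[0, np.float64(-0.785), np.float64(-0.458), np.float64(-0.154), 0, 0]
[0, np.float64(-0.911), np.float64(-0.503), np.float64(-0.18), 0, 0]
[0, np.float64(-0.996), np.float64(-0.532), np.float64(-0.197), 0, 0]
[0, np.float64(-1.081), np.float64(-0.559), np.float64(-0.215), 0, 0]
[0, np.float64(-1.167), np.float64(-0.584), np.float64(-0.232), 0, 0]
```

Call:
carry_out(series=[[[0, -0.157, -0.091, -0.023, 0, 0], [0, -0.286, -0.204, -0.049, 0, 0], [0, -0.415, -0.303, -0.075, 0, 0], [0, -0.537, -0.358, -0.101, 0, 0], [0, -0.66, -0.41, -0.127, 0, 0], [0, -0.785, -0.458, -0.154, 0, 0], [0, -0.911, -0.503, -0.18, 0, 0], [0, -0.996, -0.532, -0.197, 0, 0], [0, -1.081, -0.559, -0.215, 0, 0], [0, -1.167, -0.584, -0.232, 0, 0], [0, -1.167, -0.584, -0.232, 0, 0]]])

```text
t: 12.43
position: [0.5695, 0.0911, 0.0653]
ee_rot: [3.106, 0.001, -0.045]
wrist_force: [0.1, -0.8, -1.0]
width: 0.311
```

```bash
python3 m5.py b2
python3 - <<'E'
from plan import *
s=status.get_obs();print(np.round(s['position'],4),np.degrees(s['ee_rot']),s['wrist_force'],s['ft_torque'])
a0=-2;s0=tcp((25,0),(24.5,11.2),a0); print("exp shift",s0)
rows([(a,tcp((25,0),(24.5,11.2),a)) for a in (-3.5,-5,-6.5,-8,-9.5,-10.5,-11.2)],a0,s0)
E
```

```text
b2 lean -3.07 org y,z [-0.8 10.6] x -0.1 rms 1.06 956 near/far edge [array([-25.7,  12. ]), array([24.2,  9.3])] dot [-1.8  2.5 90.1]
[0.5694 0.0909 0.0652] [ 1.77987889e+02  7.02650859e-02 -2.59594282e+00] [ 0.59112799 -0.22085793 -2.03308834] [ 0.01295604 -0.1221846   0.03679223]
exp shift [ 1.07174688 12.0453183 ]
[0, np.float64(-0.118), np.float64(-0.064), np.float64(-0.026), 0, 0]
[0, np.float64(-0.237), np.float64(-0.125), np.float64(-0.052), 0, 0]
[0, np.float64(-0.358), np.float64(-0.182), np.float64(-0.079), 0, 0]
[0, np.float64(-0.48), np.float64(-0.237), np.float64(-0.105), 0, 0]
[0, np.float64(-0.604), np.float64(-0.288), np.float64(-0.131), 0, 0]
[0, np.float64(-0.687), np.float64(-0.321), np.float64(-0.148), 0, 0]
[0, np.float64(-0.745), np.float64(-0.342), np.float64(-0.161), 0, 0]
```

Wrist load is now only the block's weight. Finish the away-lean at tool -10.6° (block −10.6 to −11.5° either way).

Call:
carry_out(series=[[[0, -0.118, -0.064, -0.026, 0, 0], [0, -0.237, -0.125, -0.052, 0, 0], [0, -0.358, -0.182, -0.079, 0, 0], [0, -0.48, -0.237, -0.105, 0, 0], [0, -0.604, -0.288, -0.131, 0, 0], [0, -0.69, -0.323, -0.149, 0, 0], [0, -0.69, -0.323, -0.149, 0, 0], [0, -0.69, -0.323, -0.149, 0, 0], [0, -0.69, -0.323, -0.149, 0, 0]]])

```text
t: 13.23
position: [0.5698, 0.098, 0.0685]
ee_rot: [2.959, 0.001, -0.046]
wrist_force: [0.2, -0.7, -2.0]
width: 0.314
```

```bash
python3 m5.py b11
python3 - <<'E'
from plan import *
s=status.get_obs();print(np.round(s['position'],4),np.degrees(s['ee_rot']),s['wrist_force'],s['ft_torque'])
a0=-10.54;s0=tcp((25,0),(24.5,11.2),a0)
rows([(-10.54*(1-k/6),s0+(np.array([0,24+15])-[0,0]-s0)*np.array([k/6,1])*[1,k/6]) for k in range(1,7)],a0,s0)
E
```

```text
b11 lean -11.68 org y,z [-0.4 14.5] x -0.2 rms 1.11 1007 near/far edge [array([-24.9,  19.5]), array([24.1,  9.4])] dot [-1.3 14.5 92.2]
[0.5699 0.0981 0.0686] [ 1.69542718e+02  1.96134421e-02 -2.64839317e+00] [-0.56832501 -0.40162183 -2.43812709] [0.16021304 0.01545839 0.05904137]
[0, np.float64(0.206), np.float64(-0.368), np.float64(0.031), 0, 0]
[0, np.float64(0.411), np.float64(-0.737), np.float64(0.061), 0, 0]
[0, np.float64(0.617), np.float64(-1.105), np.float64(0.092), 0, 0]
[0, np.float64(0.822), np.float64(-1.473), np.float64(0.123), 0, 0]
[0, np.float64(1.028), np.float64(-1.841), np.float64(0.153), 0, 0]
[0, np.float64(1.233), np.float64(-2.21), np.float64(0.184), 0, 0]
```

View pics/c_b11.png

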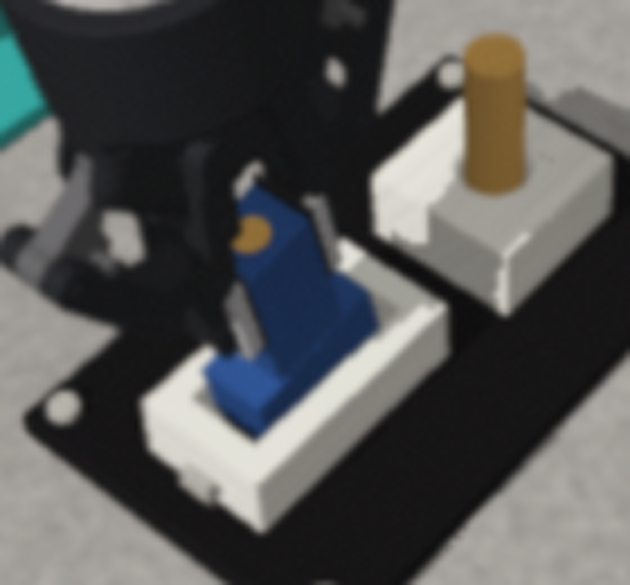

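The crop shows the block leaned away from the pin in the pocket, near end raised clear, and the pin still standing home. Straighten and lift to ~15 mm above the mouth.

Call:
carry_out(series=[[[0.0, 0.103, -0.184, 0.015, 0, 0], [0, 0.206, -0.368, 0.031, 0, 0], [0, 0.308, -0.552, 0.046, 0, 0], [0, 0.411, -0.737, 0.061, 0, 0], [0, 0.514, -0.921, 0.077, 0, 0], [0, 0.617, -1.105, 0.092, 0, 0], [0, 0.72, -1.289, 0.107, 0, 0], [0, 0.822, -1.473, 0.123, 0, 0], [0, 0.925, -1.657, 0.138, 0, 0], [0, 1.028, -1.841, 0.153, 0, 0], [0, 1.13, -2.02, 0.169, 0, 0], [0, 1.233, -2.21, 0.184, 0, 0], [0, 1.233, -2.21, 0.184, 0, 0], [0, 1.233, -2.21, 0.184, 0, 0], [0, 1.233, -2.21, 0.184, 0, 0]]])

```text
t: 14.53
position: [0.5697, 0.0906, 0.0928]
ee_rot: [-3.141, 0.0, -0.045]
wrist_force: [-0.6, -0.1, -3.0]
width: 0.313
```

```bash
python3 m5.py up
python3 - <<'E'
from plan import *
s=status.get_obs();print(np.round(s['position'],4),np.degrees(s['ee_rot']),s['wrist_force'],s['ft_torque'],s['width'])
E
```

```text
up lean -0.17 org y,z [ 0.9 38.1] x 0.1 rms 0.77 1231 near/far edge [array([-24.1,  38.2]), array([25.9, 38. ])] dot [ -0.9  -0.2 116.4]
[0.5697 0.0908 0.0927] [-1.79938048e+02  7.88325270e-03 -2.55908254e+00] [ 0.55592631  0.45094701 -1.80283902] [ 0.01411664 -0.01288293  0.06607603] 0.31490191842681464
```

View pics/c_up.png

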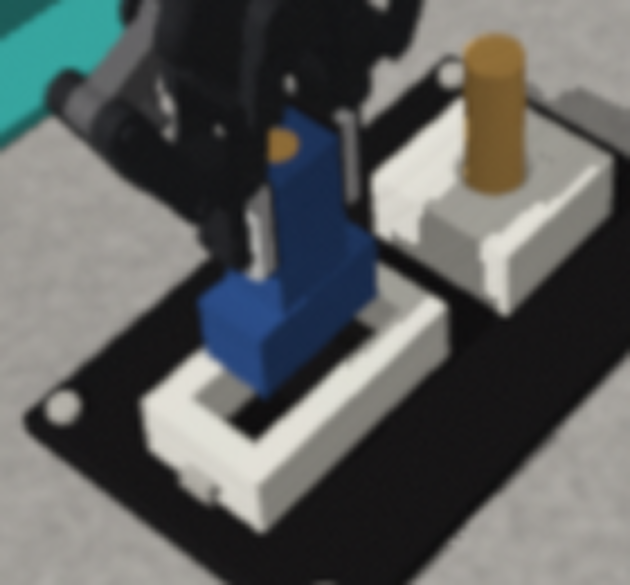

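The crop shows the block upright and clear, its underside ≈14 mm above the pocket mouth; the pin is still home. Handing in.

```bash
python3 -c "
from h import *;print(job.hand_in())"
```

```text
the job is handed in; nothing more can be done
None
```

I handed the job in at about 14.6 s of robot time, and both parts were done in the order asked.

- **Pin:** It stands upright in the bore of the black fixture and has been released. Its top measured about 89–90 mm above the bench, against 90 mm for fully home.
- **Rocking:** The block leaned towards the pin first (tool 11.7°, camera fit 10.8°), then away from it (tool −10.5°, camera fit −11.7°). After that the wrist carried only about 2 N, the block's weight.
- **Final hold:** The block is upright (camera fit −0.2°), with its underside about 14 mm above the pocket mouth. It is held at the 110 N grip setting, with the wrist reading about 2–3 N.

**Disagreements:**
- The camera fit and the tool angle differed by about 1° while the block was leaned. Both stayed within 10–12° each way.
- At full lean towards the pin, the block sat about 3 mm off the commanded position, away from the pin. I took this as the near plunger pushing it once the far one sprang under, and it was gone in the next reading, after leaning back.
- I did not re-measure the lens, sensor and bracket at the end. No move went near them at low height.

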